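Open the big lantern base and take out its battery

TASK

Lift the loose lid off the big lantern base by its knob and set it down, knob up, in the middle of the round rubber mat. Then take the battery out of the base and stand it upright in the metal tray. Lower both all the way down before letting go, keep the lantern base standing where it is, and leave the small lantern, the clear globe and the screwdriver alone.

Things in the scene. Friction and masses are not known exactly. Their poses are not given: they have to be found in the camera images.
- lantern: The big lantern base: a round green plastic pot standing on the bench, 144 mm across (156 mm at its foot, ribs to 149 mm), 110 mm high, open at the top under its lid; wall 5 mm, inside 134 mm across, inner floor 10 mm above the bench. Loose, 0.8 kg. Origin: centre of its underside, z up. On the inner floor two ribs 12 mm high hold the battery between them along x.
- lid: The lid of the big lantern base: green disc 152 mm across, 6 mm thick, with a plug 126 mm across and 6 mm deep under it that sits loosely in the mouth (4 mm play all round); not fastened, about 0.19 kg. Origin: centre of the plug's underside, z up; the rim of the disc is 6 to 12 mm above it. Closed, the origin is 104 mm above the bench.
- lid_knob: The lid's knob: upright black cylinder 32 mm across and 36 mm high in the middle of the lid. Origin: centre of its foot on the lid's top face, 12 mm above the lid's origin; z up.
- battery: The battery: grey block 70 mm (x) by 46 mm (y) by 80 mm high with two small terminals on top and a black band, about 0.5 kg, standing upright and loose in the middle of the big lantern base, its long side along the base's x; its top is 20 mm below the base's rim. Hidden until the lid is off. Origin: centre of its underside, z up.
- mat: Round black rubber mat, 196 mm across, 4 mm thick, fixed flat on the bench. Origin: centre of its underside.
- tray: Open metal tray, outside 150 mm (x) by 130 mm (y) by 35 mm high, walls and floor 5 mm thick, empty, fixed on the bench. Origin: centre of its underside.
- small_lantern: Bystander: a small closed green lantern base with a thin black knob, 96 mm across, 96 mm high in all, loose. Origin: centre of its underside.
- globe: Bystander: a clear plastic lantern tube standing on its flange, 110 mm across at the foot, 76 mm above, 120 mm high, loose. Origin: centre of its underside.
- screwdriver: Bystander: a screwdriver about 200 mm long lying on the bench between the robot and the work, loose, along its own x.
Not all that is in view belongs to the job. Leave any brown or red look-alike of the lid alone.

How it is judged:
On the way, in this order (a step that is already met when the one before it is completed fails the run):
1. the lid is lifted by its knob, at least 20 mm up clear of the lantern base (z of lid in the frame of lantern above 0.125 m and contact force between lid_knob and the fingers above 0.5 N), for 0.1 s.
2. the lid is lowered to within 12 mm of the mat, over its middle (32 mm), while still held by the knob (horizontal distance between lid and mat below 0.032 m and angle between lid's own z axis and vertical below 0.08 rad and height (world z) of lid below 0.016 m and contact force between lid_knob and the fingers above 0.3 N), for 0.04 s.
3. the battery is lifted out in the fingers, clear above the lantern base's rim (height (world z) of battery above 0.115 m and contact force between battery and the fingers above 0.5 N), for 0.1 s.
4. the battery is lowered upright to within 12 mm of the tray's floor while still held (horizontal distance between battery and tray below 0.065 m and angle between battery's own z axis and vertical below 0.1 rad and height (world z) of battery below 0.017 m and contact force between battery and the fingers above 0.3 N), for 0.04 s.
At the end, for the whole second after the job is handed in: The lid rests flat on the rubber mat, knob up, its centre within 32 mm of the mat's centre; the battery stands upright (within 0.1 rad) on the floor of the tray; the big lantern base stands within 30 mm of where it was; all at rest (horizontal distance between lid and mat below 0.032 m and angle between each of lid, lid_knob, lantern's own z axis and vertical below 0.08 rad and height (world z) of lid below 0.008 m and linear speed of each of lid, battery below 0.02 m/s and horizontal distance between battery and tray below 0.065 m and angle between battery's own z axis and vertical below 0.1 rad and height (world z) of battery below 0.009 m and distance of lantern from where it was at the start of the episode below 0.03 m); the robot touches nothing.
It fails at once if the big lantern base is pushed more than 40 mm or tipped (distance of lantern from where it was at the start of the episode above 0.04 m or angle between lantern's own z axis and vertical above 0.3 rad).
It fails at once if a bystander (small lantern, globe, screwdriver) is moved more than 30 mm (distance of any of small_lantern, globe, screwdriver from where it was at the start of the episode above 0.03 m).
It also fails if it takes over 64 s, if anything falls off the work surface, if the arm or the gripper's body presses on something with over 40 N, if the wrist force passes 120 N, or if a joint passes its speed limit or range.

ROBOT

A 6-joint arm with a two-finger parallel gripper is mounted at the origin on the work surface. World frame = base frame: x ahead of the robot, y to its left, z up, the work surface at z = 0. Lengths are in m, angles in rad, forces in N, time in s.
With the tool pointing down it reaches from about 0.4 to 0.825 m from the base axis. Payload 7 kg.
Tool frame: the origin (TCP) lies at the very end of the fingers, on their centre line; the grasp point (between the pads) lies 19 mm behind it; z points along the fingers, y is the direction in which the jaws open and shut (so a half turn about z gives the same grasp; the last joint's range is limited). The gripper opens to 88 mm and grips with 3 to 60 N. Pads are 19 mm wide; open, the fingers measure 130 mm over their backs; the gripper's body (78 mm by 193 mm) begins 47 mm behind the grasp point.
Start: joints at [-0.996, 0.359, 0.012, 0, -1.224, -0.288], TCP at [0.191, -0.647, 0.227] pointing down, gripper open.
Joint ranges: [-3.07, 3.07], [-1.43, 2.12], [-1.02, 1.25], [-3.03, 1.67], [-3.05, -0], [-3.03, 3.03]. Speed limits (rad/s): [2.39, 2.39, 3.01, 3.14, 3.14, 3.14].

INTERFACE

Orientations are given as [roll, pitch, yaw] about the fixed x, y, z axes, in that order (R = Rz(yaw) Ry(pitch) Rx(roll)).
In Python, from station import arm gives the robot as it stands.
- The arm moves only by the shell command python3 -m inch 'ROWS' [FORCE]. ROWS is text: rows parted by semicolons, each of 7 numbers parted by spaces: the closure, from 0 (fully open) to 1 (shut), then the shift along the tool's x, y, z each as a share of 300 mm, from -1 to 1, then the turn, a rotation vector about the tool's x, y, z each as a share of 60 degrees, from -1 to 1. In form: grip tx ty tz rx ry rz; .... A call has 1 to 12 rows; each row is the pose to reach, as a shift and turn from the pose commanded when the call began, along the tool's axes at that moment; what a row does not reach only later rows make up. A row lasts 1/10 s, in which the tool goes at most 50 mm and 8.59 degrees, less where a joint would pass 70% of its speed; a pose out of reach is approached as far as the arm can. A call with a number of a shift or a turn outside -1 to 1 is refused whole. A call with a gripper value outside its range is refused whole. The fingers move at their own pace and stop on an object; FORCE is the grip in N (left out, the last holds). Time passes only in rows, so rows that repeat a pose let the fingers close. It gives the time, the measured TCP pose, the force and the opening at its end, in the units of the state.
- arm.get_state(): the state, without advancing time (a new reading comes with each control period).
- arm.grab_frame(name): name is "scene" or "top" or "wrist"; returns a dict with "img" (400x640x3 uint8, red, green, blue), "range_z" (400x640 float32, m along the optical axis (not along the pixel's ray), 0 where there is no reading), "fx", "fy", "cx", "cy" (pixels), "extrinsics" (4x4, takes a point from world to camera coordinates); the wrist camera has in their place "tool_from_camera" (4x4, takes a point from camera to tool coordinates, whose origin is the TCP and whose axes are the flange's). Camera axes: x right, y up, looking along -z (the intrinsics and any distortion apply to the point x, -y, -z); pixel columns grow to the right and rows downward; lengths in m; the calibration is good to about 2 mm. A picture is of the moment at which its call begins: read the wrist's pose just before it.
- arm.job_done(): hands the job in, once; it reports no verdict.
The state is a dict: "t": time; "q": joint angles; "qd": joint speeds; "joint_efforts": joint torques, N m; "eef_pos": TCP position; "ee_rot": TCP orientation; "force": force on the tool from outside, world axes, zero at the start; "moment": the same for the moment, N m; "width": finger opening in m.
Only numpy, scipy, OpenCV 4.12 (cv2) and the standard library are available. Lean on these libraries where they do the work, as an engineer would, in place of code of your own. Each camera call takes 0.05 s, during which the arm holds its last target.

## Working session

There is one attempt and no reset: what is moved stays moved. The work goes in short steps, Python scripts to look and compute and a shell command to move; the robot and the scene stay as the last step left them, time stands still between calls to the robot, and variables do not carry over. Pictures are saved under pics/ and viewed, and the job is handed in when it is done.

```bash
ls; mkdir -p pics
cat > h.py <<'E'
import numpy as np, cv2, json
from station import arm
def snap(n,f):
    d=arm.grab_frame(n); cv2.imwrite(f'pics/{f}.png',d['img'][...,::-1]); 
    np.savez(f'{f}.npz',**d); return d
def cloud(d,T=None):
    z=d['range_z']; v,u=np.mgrid[:z.shape[0],:z.shape[1]]
    P=np.stack([(u-d['cx'])/d['fx']*z,-(v-d['cy'])/d['fy']*z,-z,np.ones_like(z)],-1)
    M=np.linalg.inv(d['extrinsics']) if T is None else T
    W=(P@M.T)[...,:3]; W[z<=0]=np.nan; return W
E
python3 - <<'E'
from h import *
s=arm.get_state(); print(s)
for n in ['scene','top']:
    d=snap(n,n+'0'); print(n,d.keys(), d['fx'],np.round(d['extrinsics'],3))
E
```

```text
pics
{'t': 0.0, 'q': array([-9.95914969e-01,  3.59379167e-01,  1.10538084e-02, -3.63872525e-04,
       -1.22411394e+00, -2.88082112e-01]), 'qd': array([ 0.00029931, -0.00063677,  0.00036366, -0.00058694,  0.00016109,
        0.00241367]), 'joint_efforts': array([-6.73203385e-05, -5.82708943e+01,  2.93057066e+01,  6.99751899e+00,
        6.88341490e-03, -2.40185618e-04]), 'eef_pos': array([ 0.1907686 , -0.64695912,  0.22562302]), 'ee_rot': array([ 3.13992020e+00, -1.38870002e-04, -2.85491721e+00]), 'force': array([ 0.1909089 ,  0.19885687, -0.22648155]), 'moment': array([-0.01097142,  0.05026529,  0.02533031]), 'width': 0.08780073558661694}
scene dict_keys(['img', 'range_z', 'fx', 'fy', 'cx', 'cy', 'extrinsics']) 388.0216025121087 [[-0.441  0.898 -0.007  0.237]
 [-0.707 -0.342  0.618  0.31 ]
 [ 0.553  0.277  0.786 -1.315]
 [ 0.     0.     0.     1.   ]]
top dict_keys(['img', 'range_z', 'fx', 'fy', 'cx', 'cy', 'extrinsics']) 418.57568460826394 [[-0.025 -1.    -0.009  0.006]
 [ 0.99  -0.026  0.138 -0.566]
 [-0.138 -0.006  0.99  -1.058]
 [ 0.     0.     0.     1.   ]]
```

View pics/scene0.png

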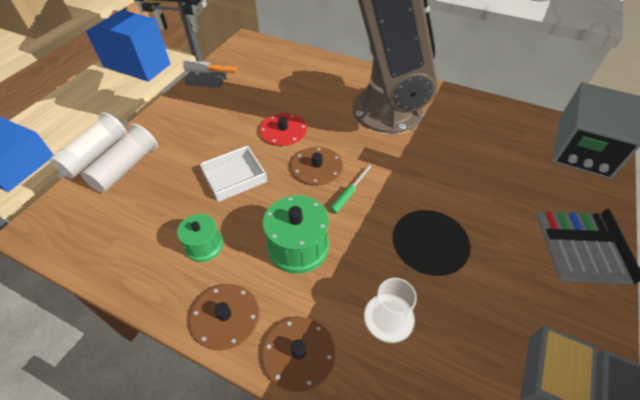

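View pics/top0.png

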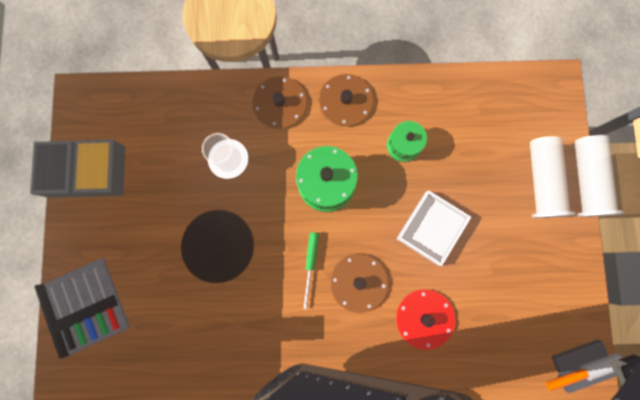

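Top view: the big lantern with its green lid is at (326,178). The small lantern at (407,141) is also green with a knob but clearly smaller. The discs at (281,102), (347,100), (360,283) are brown and (427,320) is red, so they are look-alikes lying on the bench. The mat is at (217,246), the tray at (434,228), the globe at (228,157) and the screwdriver at (310,270). Next I measure, and enlarge the lantern to confirm it.

Run:
```python
from h import *
d=dict(np.load('top0.npz')); s=dict(np.load('scene0.npz'))
cv2.imwrite('pics/crop0.png',cv2.resize(d['img'][120:270,180:480,::-1],None,fx=2.6,fy=2.6,interpolation=cv2.INTER_CUBIC))
for nm,D in (('top',d),('scene',s)):
    W=cloud(D); X,Y,Z=np.moveaxis(W,-1,0); im=D['img'].astype(int); hsv=cv2.cvtColor(D['img'],cv2.COLOR_RGB2HSV)
    print(nm)
    def circ(m,name):
        m=m.astype(np.uint8); n,l,st,c=cv2.connectedComponentsWithStats(m)
        for i in range(1,n):
            if st[i,4]<40: continue
            k=l==i; p=W[k][:,:2].astype(np.float32)
            (cx,cy),r=cv2.minEnclosingCircle(p); print(name,c[i].round(),st[i,4],'circ',np.round([cx,cy,r],4),'mean',p.mean(0).round(4),'z',np.nanmedian(W[k][:,2]).round(4), 'rect',cv2.minAreaRect(p))
    ws=(X>.25)&(X<1)&(abs(Y)<.6)
    g=(hsv[...,0]>45)&(hsv[...,0]<85)&(hsv[...,1]>120)
    circ(ws&g&(Z>.105)&(Z<.13),'lidtop')
    circ(ws&(Z>.14)&(Z<.17),'knobtop')
    circ(ws&g&(Z>.05)&(Z<.075),'small?')
    circ(ws&(hsv[...,2]<45)&(Z<.012)&(Z>-.005),'dark mat')
    circ(ws&(Z>.025)&(Z<.045)&(hsv[...,1]<60),'tray rim')
    circ(ws&(hsv[...,1]<60)&(Z>.09)&(Z<.135),'globe')
```

```text
top
lidtop [325. 176.] 2445 circ [ 0.6115 -0.0189  0.0758] mean [ 0.6098 -0.0173] z 0.1148 rect ((0.611422061920166, -0.018625184893608093), (0.14789146184921265, 0.14706295728683472), 88.0406494140625)
knobtop [326. 172.] 141 circ [ 0.6127 -0.0183  0.0161] mean [ 0.6118 -0.0183] z 0.1507 rect ((0.6124424338340759, -0.018731990829110146), (0.028599459677934647, 0.03133128210902214), 88.38816833496094)
small? [408. 139.] 507 circ [ 0.7138 -0.2348  0.0458] mean [ 0.71   -0.2344] z 0.0735 rect ((0.7123619318008423, -0.23460981249809265), (0.08634500950574875, 0.08803103864192963), 43.39080810546875)
tray rim [116. 171.] 220 circ [0.6609 0.5669 0.074 ] mean [0.6536 0.5404] z 0.0347 rect ((0.6497325897216797, 0.5420472621917725), (0.05497312173247337, 0.1477627456188202), 65.7092056274414)
tray rim [217. 148.] 70 circ [0.6977 0.2586 0.0329] mean [0.7095 0.2699] z 0.0363 rect ((0.7064201831817627, 0.2669048309326172), (0.024089789018034935, 0.06556187570095062), 43.68349075317383)
tray rim [234. 163.] 56 circ [0.6779 0.2385 0.0341] mean [0.6675 0.2266] z 0.0359 rect ((0.6700792908668518, 0
[... 2938 characters left out ...]
0.0347 rect ((0.8502219319343567, -0.0681796669960022), (0.008167169988155365, 0.02661065198481083), 63.067413330078125)
tray rim [530. 368.] 287 circ [0.6642 0.5424 0.0686] mean [0.6746 0.5365] z 0.0358 rect ((0.6649884581565857, 0.5357986092567444), (0.13704097270965576, 0.0164710134267807), 6.6855149269104)
tray rim [300. 354.] 48 circ [0.8473 0.1111 0.0141] mean [0.8518 0.1156] z 0.0353 rect ((0.8505117893218994, 0.11463597416877747), (0.009457198902964592, 0.028094729408621788), 47.820396423339844)
globe [396. 298.] 639 circ [0.687  0.2506 0.0389] mean [0.6873 0.2506] z 0.1102 rect ((0.6877087950706482, 0.24996024370193481), (0.0752171128988266, 0.07535988837480545), 49.901161193847656)
```

View pics/crop0.png

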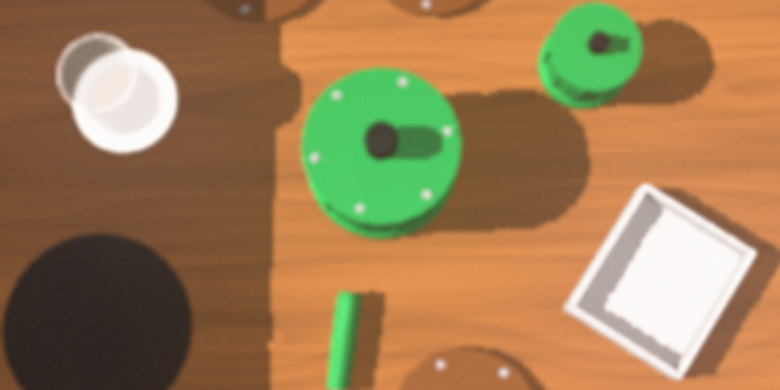

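The enlarged crop confirms it. The big green lidded pot with the thick knob (about (380,140) in the crop) is the target: 152 mm disc, lid top at z about 0.115. The brown and red discs lie on the bench. Next, a helper to work out the moves.

```bash
cat >> h.py <<'E'
from scipy.spatial.transform import Rotation as Ro
def to(*wps):
    s=arm.get_state(); R=Ro.from_euler('xyz',s['ee_rot'])
    for p,yaw in wps:
        yaw=s['ee_rot'][2] if yaw is None else yaw
        dp=R.inv().apply(np.array(p)-s['eef_pos'])/.3
        rv=(R.inv()*Ro.from_euler('xyz',[np.pi,0,yaw])).as_rotvec()/np.radians(60)
        print(np.round(dp,4),np.round(rv,4))
def st():
    s=arm.get_state(); print({k:np.round(s[k],4).tolist() for k in ('t','eef_pos','ee_rot','force','moment','width','q')})
E
python3 -c "
from h import *
to(((.4,-.33,.226),None),((.612,-.018,.226),None))"
```

```text
[-9.677e-01  8.164e-01  2.000e-04] [ 0.0014 -0.0001 -0.    ]
[-1.9396e+00  1.6142e+00  1.3000e-03] [ 0.0014 -0.0001 -0.    ]
```

```bash
python3 -m inch '0 -0.968 0.816 0 0.001 0 0;0 -0.968 0.816 0 0.001 0 0;0 -0.968 0.816 0 0.001 0 0;0 -0.968 0.816 0 0.001 0 0;0 -0.968 0.816 0 0.001 0 0;0 -0.968 0.816 0 0.001 0 0;0 -0.968 0.816 0 0.001 0 0;0 -0.968 0.816 0 0.001 0 0;0 -0.968 0.816 0 0.001 0 0;0 -0.968 0.816 0 0.001 0 0' 20
python3 -m inch '0 -0.972 0.798 0 0 0 0;0 -0.972 0.798 0 0 0 0;0 -0.972 0.798 0 0 0 0;0 -0.972 0.798 0 0 0 0;0 -0.972 0.798 0 0 0 0;0 -0.972 0.798 0 0 0 0;0 -0.972 0.798 0 0 0 0;0 -0.972 0.798 0 0 0 0;0 -0.972 0.798 0 0 0 0;0 -0.972 0.798 0 0 0 0;0 -0.972 0.798 0 0 0 0'
python3 - <<'E'
from h import *
s=arm.get_state(); st()
d=snap('wrist','w1'); T=np.eye(4); T[:3,:3]=Ro.from_euler('xyz',s['ee_rot']).as_matrix(); T[:3,3]=s['eef_pos']
W=cloud(d,T@d['tool_from_camera'])
Z=W[...,2]; k=(Z>.145)&(Z<.16)
print(k.sum(), cv2.minEnclosingCircle(W[k][:,:2].astype(np.float32)), W[k].mean(0))
k=(Z>.11)&(Z<.122)
print(k.sum(), cv2.minEnclosingCircle(W[k][:,:2].astype(np.float32)))
to(((.612,-.018,.18),None))
E
```

```text
t: 1.1
eef_pos: [0.4005, -0.3298, 0.2265]
ee_rot: [-3.141, -0.0, -2.853]
force: [-0.5, -0.1, 0.4]
width: 0.0877
t: 2.2
eef_pos: [0.6117, -0.0198, 0.2261]
ee_rot: [-3.141, -0.001, -2.856]
force: [0.3, 0.3, -0.1]
width: 0.0875
{'t': 2.2, 'eef_pos': [0.6117, -0.0198, 0.2261], 'ee_rot': [-3.1405, -0.0007, -2.8563], 'force': [0.2509, 0.3113, -0.1182], 'moment': [-0.024, 0.0285, -0.0177], 'width': 0.0875, 'q': [0.2871, 0.2566, -0.1347, 0.0012, -1.1803, -1.5731]}
1437 ((0.6094163060188293, -0.0180579274892807), 0.01593024842441082) [ 0.60840202 -0.01844023  0.152045  ]
23477 ((0.6097699999809265, -0.017769692465662956), 0.07600058615207672)
[-0.0029  0.0057  0.1544] [-0.001  -0.0003  0.    ]
```

View pics/w1.png

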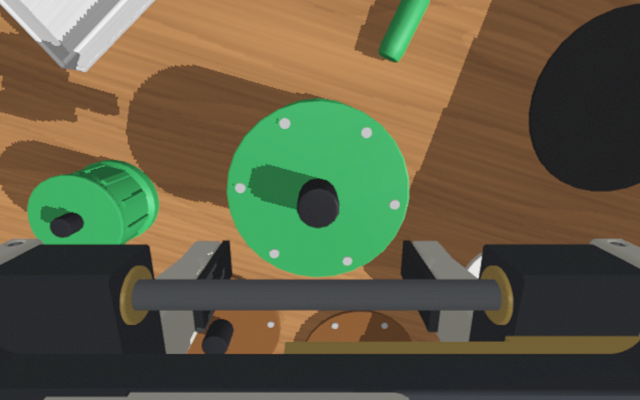

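The wrist view shows the knob at (318,203), centred between the jaws. It measures (0.6100, -0.018), in agreement with the other cameras within 2 mm. I descend and grip.

```bash
python3 -m inch '0 0.001 0.007 0.08 0 0 0;0 0.001 0.007 0.16 0 0 0;0 0.001 0.007 0.24 0 0 0;0 0.001 0.007 0.30 0 0 0;0 0.001 0.007 0.33 0 0 0;0 0.001 0.007 0.347 0 0 0;0 0.001 0.007 0.347 0 0 0' 20
python3 -m inch '1 0 0 0 0 0 0;1 0 0 0 0 0 0;1 0 0 0 0 0 0;1 0 0 0 0 0 0;1 0 0 0 0 0 0;1 0 0 0 0 0 0;1 0 0 0 0 0 0;1 0 0 0 0 0 0;1 0 0 0 0 0 0;1 0 0 0 0 0 0'
python3 -c "
from h import *
st()"
```

```text
t: 2.95
eef_pos: [0.6113, -0.017, 0.1223]
ee_rot: [-3.14, -0.0, -2.855]
force: [-0.4, -1.0, 0.1]
width: 0.0876
t: 3.95
eef_pos: [0.6113, -0.0166, 0.1222]
ee_rot: [-3.14, -0.0, -2.855]
force: [0.3, -0.9, 0.1]
width: 0.0313
{'t': 3.95, 'eef_pos': [0.6113, -0.0166, 0.1222], 'ee_rot': [-3.1404, -0.0, -2.8548], 'force': [0.3055, -0.9374, 0.0932], 'moment': [-0.247, -0.0391, -0.0322], 'width': 0.0313, 'q': [0.2926, 0.3401, -0.2708, 0.0014, -0.96, -1.5774]}
```

Gripped at 31.3 mm, which fits the 32 mm knob. I lift 80 mm slowly and look.

```bash
python3 -m inch '1 0 0 -0.02 0 0 0;1 0 0 -0.04 0 0 0;1 0 0 -0.07 0 0 0;1 0 0 -0.11 0 0 0;1 0 0 -0.15 0 0 0;1 0 0 -0.19 0 0 0;1 0 0 -0.23 0 0 0;1 0 0 -0.27 0 0 0;1 0 0 -0.30 0 0 0;1 0 0 -0.30 0 0 0' 25
python3 - <<'E'
from h import *
st(); snap('scene','s2'); d=snap('top','t2')
to(((.45,.279,.21),None))
E
```

```text
t: 4.95
eef_pos: [0.6121, -0.0164, 0.214]
ee_rot: [-3.14, 0.003, -2.855]
force: [0.4, 0.7, -1.7]
width: 0.0315
{'t': 4.95, 'eef_pos': [0.6121, -0.0164, 0.214], 'ee_rot': [-3.1402, 0.0026, -2.8546], 'force': [0.3914, 0.7206, -1.6556], 'moment': [0.0354, -0.0069, -0.0647], 'width': 0.0315, 'q': [0.2928, 0.2631, -0.1544, 0.0016, -1.1508, -1.5773]}
[0.2368 1.0962 0.0061] [-0.0007 -0.      0.    ]
```

View pics/s2.png

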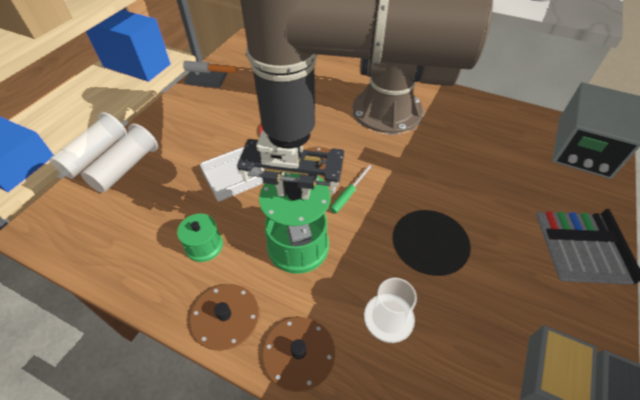

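The lid is up level in the fingers at (295,200), with the battery visible in the base at (300,235). Now over to the mat.

```bash
python3 -m inch '1 0.01 0.04 0 0 0 0;1 0.025 0.11 0 0 0 0;1 0.045 0.2 0 0 0 0;1 0.065 0.3 0 0 0 0;1 0.086 0.4 0 0 0 0;1 0.108 0.5 0 0 0 0;1 0.13 0.6 0 0 0 0;1 0.151 0.7 0 0 0 0;1 0.17 0.78 0 0 0 0;1 0.18 0.84 0 0 0 0;1 0.19 0.88 0 0 0 0;1 0.19 0.88 0 0 0 0' 
python3 -m inch '1 0.01 0.05 0 0 0 0;1 0.025 0.11 0 0 0 0;1 0.04 0.17 0 0 0 0;1 0.047 0.205 0 0 0 0;1 0.047 0.216 0 0 0 0;1 0.047 0.216 0 0 0 0'
python3 - <<'E'
from h import *
st(); snap('scene','s3'); d=snap('top','t3')
to(((.45,.279,.21),None),((.45,.279,.023),None))
for n in ('s3','t3'):
    D=dict(np.load(n+'.npz'));W=cloud(D);X,Y,Z=np.moveaxis(W,-1,0);hsv=cv2.cvtColor(D['img'],cv2.COLOR_RGB2HSV)
    g=(hsv[...,0]>45)&(hsv[...,0]<85)&(hsv[...,1]>120)&(Z>.17)&(Z<.23)
    p=W[g]; print(len(p)); 
    if len(p)<20: continue
    print(cv2.minEnclosingCircle(p[:,:2].astype(np.float32)),np.median(p[:,2])); A=np.c_[p[:,:2],np.ones(len(p))]
    k=abs(p[:,2]-np.median(p[:,2]))<.006; print('tilt',np.linalg.lstsq(A[k],p[k,2],rcond=None)[0])
E
```

```text
t: 6.25
eef_pos: [0.481, 0.2217, 0.2116]
ee_rot: [-3.141, -0.001, -2.853]
force: [0.8, 0.9, -2.4]
width: 0.0316
t: 6.85
eef_pos: [0.4501, 0.279, 0.2118]
ee_rot: [-3.14, -0.0, -2.854]
force: [0.4, -0.0, -2.5]
width: 0.0318
{'t': 6.85, 'eef_pos': [0.4501, 0.279, 0.2118], 'ee_rot': [-3.1404, -0.0001, -2.8544], 'force': [0.3899, -0.0413, -2.4543], 'moment': [-0.0219, -0.0489, 0.0665], 'width': 0.0318, 'q': [0.9261, 0.1303, -0.3293, 0.001, -1.112, -2.2101]}
[0.0004 0.0022 0.0059] [-0.0012 -0.0002  0.    ]
[3.000e-04 3.000e-03 6.292e-01] [-0.0012 -0.0002  0.    ]
1891
((0.4497164785861969, 0.28028884530067444), 0.07672026008367538) 0.20535396441018083
tilt [-5.84203039e-04 -1.67987421e-04  2.05654870e-01]
1106
((0.45026230812072754, 0.27829524874687195), 0.07581503689289093) 0.2043434892318488
tilt [0.00436941 0.00236474 0.20192024]
```

View pics/t3.png

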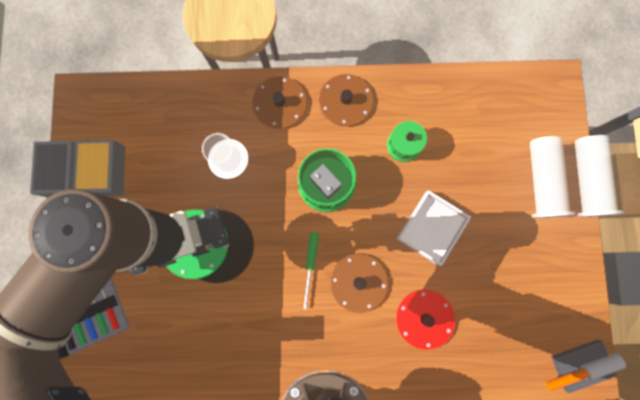

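The lid is level over the mat at (200,245); the fit gives centre (0.450, 0.279) and no tilt. Lowering.

```bash
python3 -m inch '1 0 0.002 0.03 0 0 0;1 0 0.002 0.09 0 0 0;1 0 0.002 0.17 0 0 0;1 0 0.002 0.26 0 0 0;1 0 0.002 0.35 0 0 0;1 0 0.002 0.43 0 0 0;1 0 0.002 0.5 0 0 0;1 0 0.002 0.55 0 0 0;1 0 0.002 0.58 0 0 0;1 0 0.002 0.6 0 0 0;1 0 0.002 0.608 0 0 0;1 0 0.002 0.608 0 0 0'
python3 -m inch '1 0 0 0.006 0 0 0;1 0 0 0.012 0 0 0;1 0 0 0.016 0 0 0;1 0 0 0.02 0 0 0;1 0 0 0.02 0 0 0'
python3 -c "
from h import *
st()"
```

```text
t: 8.15
eef_pos: [0.4502, 0.2793, 0.0296]
ee_rot: [-3.141, 0.0, -2.855]
force: [0.2, 0.6, -2.1]
width: 0.031
t: 8.65
eef_pos: [0.4499, 0.2792, 0.0234]
ee_rot: [-3.14, -0.0, -2.855]
force: [-0.2, -0.9, -2.9]
width: 0.0317
{'t': 8.65, 'eef_pos': [0.4499, 0.2792, 0.0234], 'ee_rot': [-3.1405, -0.0001, -2.8548], 'force': [-0.1594, -0.8811, -2.9402], 'moment': [-0.0272, -0.0286, -0.0004], 'width': 0.0317, 'q': [0.9267, 0.3481, -0.5516, 0.0013, -0.6718, -2.2116]}
```

Not yet touching, so I go down in 0.6 mm steps.

```bash
for i in 1 2 3; do :; done
python3 -m inch '1 0 0 0.002 0 0 0;1 0 0 0.004 0 0 0;1 0 0 0.004 0 0 0'
python3 -m inch '1 0 0 0.002 0 0 0;1 0 0 0.004 0 0 0;1 0 0 0.004 0 0 0'
python3 -c "
from h import *
st()"
```

```text
t: 8.95
eef_pos: [0.45, 0.2792, 0.0222]
ee_rot: [-3.141, 0.0, -2.855]
force: [-0.6, -0.9, -3.0]
width: 0.0317
t: 9.25
eef_pos: [0.45, 0.2792, 0.0221]
ee_rot: [-3.141, 0.0, -2.854]
force: [-3.9, -1.2, 10.8]
width: 0.0313
{'t': 9.25, 'eef_pos': [0.45, 0.2792, 0.0221], 'ee_rot': [-3.1406, 0.0004, -2.8544], 'force': [-3.8748, -1.1701, 10.8421], 'moment': [-0.6415, 1.6122, 0.0216], 'width': 0.0313, 'q': [0.9267, 0.3499, -0.553, 0.0017, -0.6682, -2.2117]}
```

Contact (+13 N). Release and rise.

```bash
python3 -m inch '1 0 0 -0.002 0 0 0;0 0 0 -0.002 0 0 0;0 0 0 -0.002 0 0 0;0 0 0 -0.002 0 0 0;0 0 0 -0.002 0 0 0;0 0 0 -0.002 0 0 0;0 0 0 -0.002 0 0 0;0 0 0 -0.002 0 0 0'
python3 -m inch '0 0 0 -0.05 0 0 0;0 0 0 -0.1 0 0 0;0 0 0 -0.2 0 0 0;0 0 0 -0.33 0 0 0;0 0 0 -0.46 0 0 0;0 0 0 -0.58 0 0 0;0 0 0 -0.68 0 0 0;0 0 0 -0.7 0 0 0;0 0 0 -0.7 0 0 0'
python3 - <<'E'
from h import *
st()
d=dict(np.load('t3.npz')); 
cv2.imwrite('pics/crop3.png',cv2.resize(d['img'][130:280,270:490,::-1],None,fx=3.4,fy=3.4,interpolation=cv2.INTER_CUBIC))
W=cloud(d);X,Y,Z=np.moveaxis(W,-1,0);hsv=cv2.cvtColor(d['img'],cv2.COLOR_RGB2HSV)
m=(np.hypot(X-.611,Y+.018)<.06)&(Z>.082)&(Z<.1)&(hsv[...,1]<110)
p=W[m][:,:2].astype(np.float32);print(len(p),cv2.minAreaRect(p),W[m].mean(0))
m=(np.hypot(X-.611,Y+.018)<.085)&(Z>.104)&(Z<.118)
print('rim',cv2.minEnclosingCircle(W[m][:,:2].astype(np.float32)))
t=dict(np.load('top0.npz'));W=cloud(t);X,Y,Z=np.moveaxis(W,-1,0)
m=(np.hypot(X-.482,Y+.297)<.11)&(Z>.025)&(Z<.045)
r=cv2.minAreaRect(W[m][:,:2].astype(np.float32)); print('tray',r,cv2.boxPoints(r))
E
```

```text
t: 10.05
eef_pos: [0.45, 0.2792, 0.0216]
ee_rot: [-3.141, -0.0, -2.855]
force: [-0.5, 0.2, 0.2]
width: 0.0821
t: 10.95
eef_pos: [0.4502, 0.2798, 0.2328]
ee_rot: [3.141, 0.002, -2.855]
force: [0.7, -0.2, 0.5]
width: 0.0876
{'t': 10.95, 'eef_pos': [0.4502, 0.2798, 0.2328], 'ee_rot': [3.141, 0.0021, -2.8549], 'force': [0.7435, -0.2397, 0.5389], 'moment': [-0.0136, 0.0611, 0.0107], 'width': 0.0876, 'q': [0.9269, 0.1141, -0.2983, 0.0009, -1.1564, -2.2114]}
504 ((0.6073190569877625, -0.015995368361473083), (0.06986071914434433, 0.04642394185066223), 40.34126663208008) [ 0.6067823  -0.01619044  0.08893268]
rim ((0.6121451258659363, -0.018582943826913834), 0.07213975489139557)
tray ((0.4833984076976776, -0.29755574464797974), (0.13081367313861847, 0.15110254287719727), 55.527740478515625) [[ 0.38409317 -0.30871463]
 [ 0.50866216 -0.39423972]
 [ 0.58270365 -0.28639686]
 [ 0.45813465 -0.20087177]]
```

View pics/crop3.png

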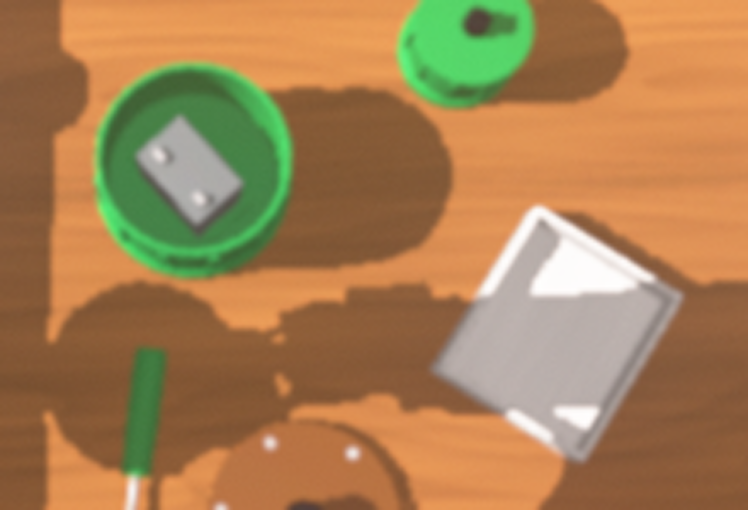

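The battery top is in the base, centred on (0.607, -0.016), with its long side at about 40°. I check the lid on the mat while moving back over the base with the jaws turned.

```bash
python3 -c "
from h import *
to(((.53,.13,.23),-2.65),((.609,-.017,.23),-2.438))"
```

```text
[-0.1138 -0.5542  0.0093] [ 0.0004  0.0021 -0.1956]
[-0.2279 -1.0987  0.0092] [ 1.000e-04  2.100e-03 -3.981e-01]
```

```bash
python3 -m inch '0 -0.03 -0.12 0.01 0 0.002 -0.05;0 -0.06 -0.27 0.01 0 0.002 -0.12;0 -0.09 -0.42 0.01 0 0.002 -0.2;0 -0.12 -0.57 0.01 0 0.002 -0.27;0 -0.15 -0.72 0.01 0 0.002 -0.34;0 -0.18 -0.85 0.01 0 0.002 -0.398;0 -0.2 -0.94 0.01 0 0.002 -0.398;0 -0.208 -1 0.01 0 0.002 -0.398;0 -0.208 -1 0.01 0 0.002 -0.398'
python3 - <<'E'
from h import *
to(((.609,-.017,.23),-2.438))
E
```

```text
t: 11.85
eef_pos: [0.5944, 0.0071, 0.2265]
ee_rot: [3.141, -0.006, -2.441]
force: [-0.4, -0.4, 0.4]
width: 0.0877
[ 0.0147 -0.0929 -0.0116] [ 0.0009 -0.0056 -0.0027]
```

```bash
python3 -m inch '0.25 0.015 -0.09 -0.01 0 -0.005 -0.003;0.25 0.015 -0.09 -0.01 0 -0.005 -0.003;0.25 0.015 -0.09 -0.01 0 -0.005 -0.003;0.25 0.015 -0.09 -0.01 0 -0.005 -0.003'
python3 - <<'E'
from h import *
s=arm.get_state(); st()
T=np.eye(4); T[:3,:3]=Ro.from_euler('xyz',s['ee_rot']).as_matrix(); T[:3,3]=s['eef_pos']
w=snap('wrist','w4')
d=snap('top','t4'); e=snap('scene','s4')
for n,D,W in (('w',w,cloud(w,T@w['tool_from_camera'])),('t',d,cloud(d)),('s',e,cloud(e))):
    X,Y,Z=np.moveaxis(W,-1,0);hsv=cv2.cvtColor(D['img'],cv2.COLOR_RGB2HSV)
    m=(np.hypot(X-.611,Y+.018)<.055)&(Z>.084)&(Z<.096)&(hsv[...,1]<110)
    if m.sum()>30: p=W[m][:,:2].astype(np.float32);print(n,len(p),cv2.minAreaRect(p),W[m].mean(0))
    m=(np.hypot(X-.611,Y+.018)<.085)&(Z>.104)&(Z<.118)
    if m.sum()>30:print(n,'rim',cv2.minEnclosingCircle(W[m][:,:2].astype(np.float32)))
    g=(hsv[...,0]>45)&(hsv[...,0]<85)&(hsv[...,1]>120)&(np.hypot(X-.451,Y-.279)<.1)
    if g.sum()>30:
        p=W[g];k=(p[:,2]>.008)&(p[:,2]<.024);A=np.c_[p[:,:2],np.ones(len(p))]
        print(n,'lid',cv2.minEnclosingCircle(p[k][:,:2].astype(np.float32)),np.median(p[:,2]),np.linalg.lstsq(A[k],p[k,2],rcond=None)[0])
E
```

```text
t: 12.25
eef_pos: [0.608, -0.0135, 0.2312]
ee_rot: [3.141, 0.002, -2.435]
force: [-0.1, -0.1, -0.6]
width: 0.0664
{'t': 12.25, 'eef_pos': [0.608, -0.0135, 0.2312], 'ee_rot': [3.1413, 0.0017, -2.4346], 'force': [-0.0629, -0.1284, -0.6396], 'moment': [0.0742, 0.0237, -0.0098], 'width': 0.0664, 'q': [0.298, 0.2461, -0.1359, -0.001, -1.1873, -1.1614]}
w 3705 ((0.6041322946548462, -0.015872202813625336), (0.06966850161552429, 0.04603685811161995), 40.710750579833984) [ 0.60302996 -0.01695357  0.0905626 ]
w rim ((0.609204113483429, -0.018535368144512177), 0.07205401360988617)
w lid ((0.44681820273399353, 0.2727239727973938), 0.07310324907302856) 0.016423510070758263 [-0.00031745  0.00493623  0.01524809]
t 299 ((0.6067572236061096, -0.01584692671895027), (0.07051374018192291, 0.04556975141167641), 42.59708786010742) [ 0.59908341 -0.02449679  0.08896136]
t rim ((0.6106983423233032, -0.019947979599237442), 0.07136894762516022)
s 490 ((0.6059443950653076, -0.016243912279605865), (0.07179737836122513, 0.046082254499197006), 40.294036865234375) [ 0.60813213 -0.01493647  0.08966926]
s rim ((0.6110164523124695, -0.019265485927462578), 0.07282789796590805)
s lid ((0.4497153162956238, 0.2785961925983429), 0.07746972143650055) 0.015727846890803865 [-0.00187249  0.00051297  0.01645305]
```

View pics/w4.png

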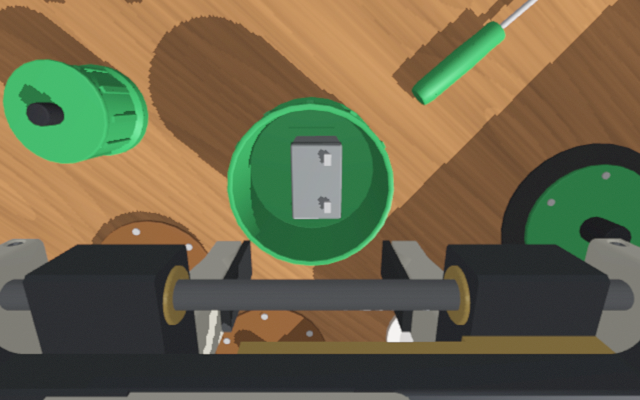

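View pics/s4.png

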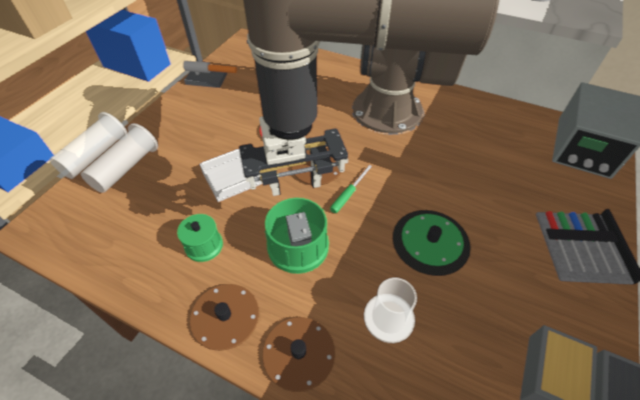

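The lid lies flat and central on the black mat at (433,240) in the scene view: centre (0.450, 0.279), top z 0.0157. The battery, at (317,180) in the wrist view, has its top centre at (0.6055, -0.016) and angle 40.6°, and the jaws are aligned across its short side. Descending with the jaws at 66 mm.

```bash
python3 -c "
from h import *
to(((.6055,-.016,.12),-2.433),((.6055,-.016,.06),-2.433))"
```

```text
[ 1.360e-02 -2.000e-04  3.728e-01] [-0.0003  0.0025 -0.0009]
[ 1.410e-02 -2.000e-04  5.728e-01] [-0.0003  0.0025 -0.0009]
```

```bash
python3 -m inch '0.25 0.014 0 0.06 0 0.002 0;0.25 0.014 0 0.15 0 0.002 0;0.25 0.014 0 0.25 0 0.002 0;0.25 0.014 0 0.32 0 0.002 0;0.25 0.014 0 0.36 0 0.002 0;0.25 0.014 0 0.37 0 0.002 0;0.25 0.014 0 0.37 0 0.002 0'
python3 -c "
from h import *
st();to(((.6055,-.016,.06),-2.433))"
```

```text
t: 13.1
eef_pos: [0.606, -0.0166, 0.1214]
ee_rot: [-3.141, 0.001, -2.434]
force: [0.1, 0.1, -0.2]
width: 0.0655
{'t': 13.1, 'eef_pos': [0.606, -0.0166, 0.1214], 'ee_rot': [-3.1407, 0.0008, -2.4344], 'force': [0.1129, 0.0951, -0.2241], 'moment': [0.0139, 0.0653, 0.0102], 'width': 0.0655, 'q': [0.2949, 0.3326, -0.2842, 0.0006, -0.953, -1.1589]}
[0.0003 0.0028 0.2045] [-0.0008  0.0008 -0.0014]
```

```bash
python3 -m inch '0.25 0 0.002 0.04 0 0 0;0.25 0 0.002 0.08 0 0 0;0.25 0 0.002 0.12 0 0 0;0.25 0 0.002 0.16 0 0 0;0.25 0 0.002 0.19 0 0 0;0.25 0 0.002 0.204 0 0 0;0.25 0 0.002 0.204 0 0 0' 30
python3 -m inch '1 0 0 0 0 0 0;1 0 0 0 0 0 0;1 0 0 0 0 0 0;1 0 0 0 0 0 0;1 0 0 0 0 0 0;1 0 0 0 0 0 0;1 0 0 0 0 0 0;1 0 0 0 0 0 0' 30
python3 -c "
from h import *
st()"
```

```text
t: 13.8
eef_pos: [0.605, -0.0164, 0.0589]
ee_rot: [3.142, -0.001, -2.435]
force: [-0.3, 0.6, 0.0]
width: 0.0656
t: 14.6
eef_pos: [0.6057, -0.0161, 0.0603]
ee_rot: [-3.141, 0.001, -2.435]
force: [-0.9, 2.4, 5.6]
width: 0.0459
{'t': 14.6, 'eef_pos': [0.6057, -0.0161, 0.0603], 'ee_rot': [-3.1407, 0.0013, -2.4347], 'force': [-0.929, 2.4329, 5.5638], 'moment': [0.5165, 0.6157, -0.0432], 'width': 0.0459, 'q': [0.2956, 0.3991, -0.3475, 0.0003, -0.8227, -1.1597]}
```

Gripped at 45.9 mm. Lifting straight up.

```bash
python3 -m inch '1 0 0 0 0 0 0;1 0 0 -0.02 0 0 0;1 0 0 -0.04 0 0 0;1 0 0 -0.07 0 0 0;1 0 0 -0.11 0 0 0;1 0 0 -0.17 0 0 0;1 0 0 -0.24 0 0 0;1 0 0 -0.31 0 0 0;1 0 0 -0.38 0 0 0;1 0 0 -0.44 0 0 0;1 0 0 -0.47 0 0 0;1 0 0 -0.47 0 0 0' 45
python3 - <<'E'
from h import *
st(); snap('scene','s5'); d=snap('top','t5')
W=cloud(d);X,Y,Z=np.moveaxis(W,-1,0);m=(np.hypot(X-.482,Y+.297)<.11)&(Z>.025)&(Z<.045)
print(cv2.minAreaRect(W[m][:,:2].astype(np.float32)))
E
```

```text
t: 15.8
eef_pos: [0.6059, -0.0162, 0.2026]
ee_rot: [-3.14, 0.003, -2.435]
force: [0.5, 0.1, -5.8]
width: 0.0458
{'t': 15.8, 'eef_pos': [0.6059, -0.0162, 0.2026], 'ee_rot': [-3.1398, 0.0033, -2.4348], 'force': [0.5084, 0.0577, -5.7514], 'moment': [0.0494, -0.0498, -0.0001], 'width': 0.0458, 'q': [0.2955, 0.2606, -0.1843, 0.0004, -1.1221, -1.1597]}
((0.4831814467906952, -0.29684942960739136), (0.1305667906999588, 0.1502547562122345), 55.925811767578125)
```

View pics/s5.png

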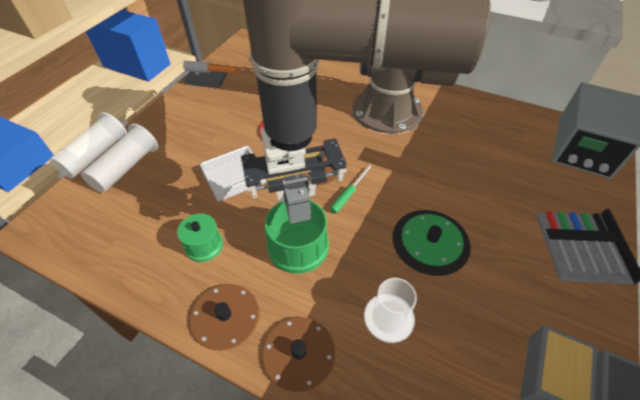

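The battery is out and upright at (297,200), above the rim. Next, carry it to the tray centre (0.483, -0.297); its 42 mm half diagonal fits the tray at this yaw.

```bash
python3 -c "
from h import *
to(((.483,-.297,.202),-2.435))"
```

```text
[ 0.9163 -0.4484 -0.0064] [ 0.0003  0.0003 -0.0001]
```

```bash
python3 -m inch '1 0.03 -0.015 0 0 0 0;1 0.09 -0.044 0 0 0 0;1 0.18 -0.088 0 0 0 0;1 0.29 -0.142 0 0 0 0;1 0.4 -0.196 0 0 0 0;1 0.51 -0.25 0 0 0 0;1 0.62 -0.303 0 0 0 0;1 0.72 -0.352 0 0 0 0;1 0.81 -0.396 0 0 0 0;1 0.87 -0.426 0 0 0 0;1 0.91 -0.445 0 0 0 0;1 0.916 -0.448 0 0 0 0'
python3 -m inch '1 0 0 0 0 0 0;1 0 0 0 0 0 0'
python3 - <<'E'
from h import *
st(); e=snap('scene','s6'); d=snap('top','t6'); to(((.483,-.297,.06),-2.435))
E
```

```text
t: 17.1
eef_pos: [0.482, -0.2984, 0.2001]
ee_rot: [3.141, -0.0, -2.437]
force: [0.1, -0.7, -6.0]
width: 0.0452
t: 17.3
eef_pos: [0.4837, -0.2965, 0.2005]
ee_rot: [-3.141, 0.001, -2.435]
force: [-0.2, 1.0, -6.5]
width: 0.0454
{'t': 17.3, 'eef_pos': [0.4837, -0.2965, 0.2005], 'ee_rot': [-3.1414, 0.0007, -2.4345], 'force': [-0.2089, 1.0145, -6.4826], 'moment': [0.0509, -0.0303, 0.0299], 'width': 0.0454, 'q': [-0.2053, 0.2013, -0.2679, -0.0005, -1.101, -0.6582]}
[4.100e-03 4.000e-04 4.688e-01] [-0.0004  0.0007  0.0011]
```

View pics/s6.png

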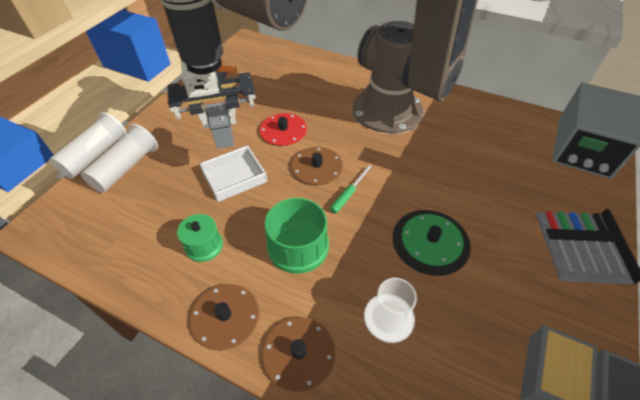

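The battery hangs upright at (220,125), above the tray at (233,172). Lowering.

```bash
python3 -m inch '1 0.004 0 0.03 0 0 0;1 0.004 0 0.08 0 0 0;1 0.004 0 0.15 0 0 0;1 0.004 0 0.22 0 0 0;1 0.004 0 0.29 0 0 0;1 0.004 0 0.35 0 0 0;1 0.004 0 0.4 0 0 0;1 0.004 0 0.43 0 0 0;1 0.004 0 0.45 0 0 0;1 0.004 0 0.46 0 0 0;1 0.004 0 0.46 0 0 0'
python3 -m inch '1 0 0 0.005 0 0 0;1 0 0 0.01 0 0 0;1 0 0 0.015 0 0 0;1 0 0 0.015 0 0 0;1 0 0 0.015 0 0 0'
python3 -c "
from h import *
st()"
```

```text
t: 18.5
eef_pos: [0.4829, -0.2977, 0.0627]
ee_rot: [-3.141, 0.001, -2.435]
force: [-0.6, -0.2, -5.9]
width: 0.0454
t: 19.0
eef_pos: [0.4828, -0.2977, 0.0582]
ee_rot: [-3.141, 0.001, -2.435]
force: [1.2, 0.9, -5.8]
width: 0.0457
{'t': 19.0, 'eef_pos': [0.4828, -0.2977, 0.0582], 'ee_rot': [-3.141, 0.0007, -2.4349], 'force': [1.1636, 0.8777, -5.8187], 'moment': [0.0739, -0.0008, 0.0042], 'width': 0.0457, 'q': [-0.2078, 0.349, -0.4364, -0.0003, -0.7845, -0.656]}
```

```bash
python3 -m inch '1 0 0 0.003 0 0 0;1 0 0 0.006 0 0 0;1 0 0 0.006 0 0 0;1 0 0 0.006 0 0 0'
python3 -m inch '1 0 0 0.002 0 0 0;1 0 0 0.003 0 0 0;1 0 0 0.003 0 0 0'
```

```text
t: 19.4
eef_pos: [0.4828, -0.2977, 0.0563]
ee_rot: [-3.141, 0.001, -2.435]
force: [-0.3, -0.1, -5.7]
width: 0.0455
t: 19.7
eef_pos: [0.4827, -0.2977, 0.0554]
ee_rot: [-3.141, 0.001, -2.435]
force: [0.3, -0.9, -6.2]
width: 0.0457
```

```bash
python3 -m inch '1 0 0 0.002 0 0 0;1 0 0 0.003 0 0 0;1 0 0 0.003 0 0 0'
```

```text
t: 20.0
eef_pos: [0.4828, -0.2977, 0.0553]
ee_rot: [-3.141, 0.001, -2.435]
force: [-3.0, 3.1, 5.0]
width: 0.0459
```

Contact, at the expected height. Release and rise.

```bash
python3 -m inch '1 0 0 0 0 0 0;0 0 0 0 0 0 0;0 0 0 0 0 0 0;0 0 0 0 0 0 0;0 0 0 0 0 0 0;0 0 0 0 0 0 0;0 0 0 0 0 0 0'
python3 -m inch '0 0 0 -0.04 0 0 0;0 0 0 -0.1 0 0 0;0 0 0 -0.2 0 0 0;0 0 0 -0.32 0 0 0;0 0 0 -0.44 0 0 0;0 0 0 -0.55 0 0 0;0 0 0 -0.6 0 0 0;0 0 0 -0.6 0 0 0;0 0 0 -0.6 0 0 0'
python3 -m inch '0 0.25 -0.12 0 0 0 0;0 0.4 -0.25 0 0 0 0;0 0.4 -0.25 0 0 0 0;0 0.4 -0.25 0 0 0 0;0 0.4 -0.25 0 0 0 0;0 0.4 -0.25 0 0 0 0'
python3 - <<'E'
from h import *
st(); e=snap('scene','s7'); d=snap('top','t7')
for n,D in (('t',d),('s',e)):
    W=cloud(D);X,Y,Z=np.moveaxis(W,-1,0);hsv=cv2.cvtColor(D['img'],cv2.COLOR_RGB2HSV)
    m=(np.hypot(X-.483,Y+.297)<.08)&(Z>.076)&(Z<.1)
    if m.sum()>30: print(n,'bat',cv2.minAreaRect(W[m][:,:2].astype(np.float32)),np.median(Z[m]),Z[m].min(),Z[m].max())
    m=(np.hypot(X-.611,Y+.018)<.085)&(Z>.104)&(Z<.118)
    if m.sum()>30:print(n,'rim',cv2.minEnclosingCircle(W[m][:,:2].astype(np.float32)))
    g=(hsv[...,0]>45)&(hsv[...,0]<85)&(hsv[...,1]>120)&(np.hypot(X-.451,Y-.279)<.1)&(Z>.008)&(Z<.024)
    if g.sum()>30: print(n,'lid',cv2.minEnclosingCircle(W[g][:,:2].astype(np.float32)),np.median(Z[g]))
E
```

```text
t: 20.7
eef_pos: [0.4829, -0.2978, 0.0546]
ee_rot: [-3.141, 0.001, -2.435]
force: [-0.2, 0.5, 0.3]
width: 0.0857
t: 21.6
eef_pos: [0.4825, -0.2976, 0.2352]
ee_rot: [-3.14, 0.002, -2.435]
force: [-1.2, 0.0, 0.4]
width: 0.0874
t: 22.2
eef_pos: [0.4398, -0.432, 0.2337]
ee_rot: [3.141, 0.0, -2.435]
force: [0.0, 0.4, 0.6]
width: 0.0876
{'t': 22.2, 'eef_pos': [0.4398, -0.432, 0.2337], 'ee_rot': [3.1406, 0.0003, -2.4349], 'force': [0.009, 0.3673, 0.5629], 'moment': [0.0967, 0.0238, 0.0496], 'width': 0.0876, 'q': [-0.4605, 0.2596, -0.1121, -0.0008, -1.1999, -0.4032]}
t bat ((0.4849098026752472, -0.2973569631576538), (0.06984317302703857, 0.04661806300282478), 40.77627182006836) 0.08333997814932936 0.07621301473876474 0.09154733304589824
t rim ((0.6121129989624023, -0.019689004868268967), 0.07254926860332489)
t lid ((0.4504483938217163, 0.27889949083328247), 0.07533624768257141) 0.014956897556183235
s bat ((0.4834345579147339, -0.2974339723587036), (0.07437644898891449, 0.04583220183849335), 40.44826889038086) 0.08418323703516845 0.07617097638518 0.09161186696562207
s rim ((0.6103605628013611, -0.018412739038467407), 0.07267030328512192)
s lid ((0.45004162192344666, 0.2790137231349945), 0.07675351947546005) 0.01574546222911344
```

View pics/s7.png

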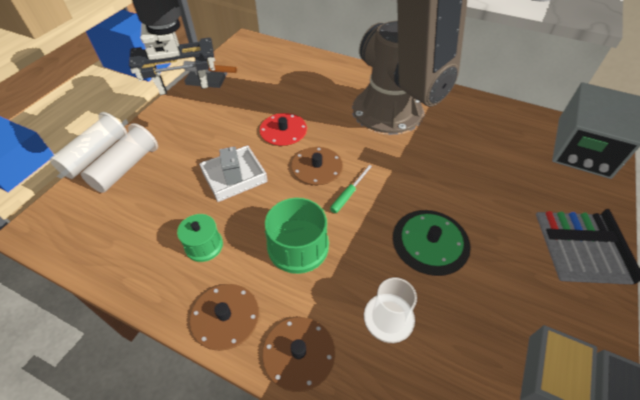

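View pics/t7.png

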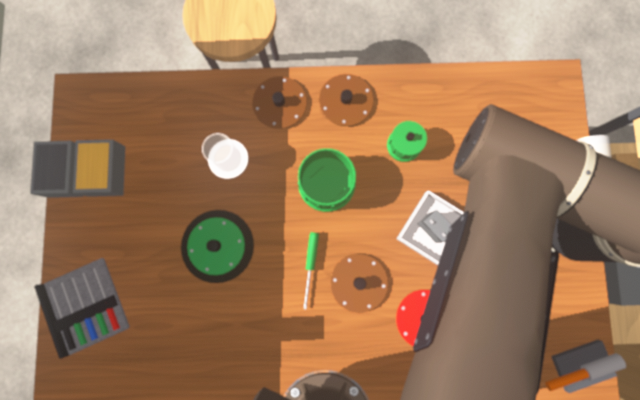

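The scene view shows the lid on the mat (433,240), the battery upright in the tray (230,165), the base in place (297,235) and the bystanders unmoved. The arm is clear.

```bash
python3 -c "
from h import *
print(arm.job_done()); st()"
```

```text
the job is handed in; nothing more can be done
None
the job is handed in; nothing more can be done
```

I lifted the lid off by its knob and lowered it onto the mat until it touched. I then gripped the battery across its short side, lifted it out of the base and lowered it upright into the tray until it touched. The job was handed in at about 22 s of the 64 s allowed; no verdict is reported.

Last checks, from the top and scene cameras before handing in:
- **Lid:** it lies flat, knob up, with its centre at (0.450, 0.279). That is about 1 mm from the mat's centre, and the lid's top is at z 0.015–0.016.
- **Battery:** it stands upright at about (0.484, -0.297), within 2 mm of the tray's centre. Its top is at z about 0.084, where 0.085 is expected.
- **Lantern base:** it is within about 1–2 mm of where it started, which is the limit of the measurement.
- **Bystanders:** the small lantern, globe and screwdriver look unmoved in the pictures; I did not measure them again. The brown and red look-alike lids were never approached.
- **Robot:** it was clear of everything, with only sensor noise on the wrist force.

Nothing failed. The cameras disagreed with each other by 1–3 mm. The one exception was a wrist view that put the lid about 7 mm off, because it saw the lid only partly at the edge of the picture.

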